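# Fit the tall shackle to the padlock in the vice

## Task

Take the tallest of the three shackles out of the wooden rack and fit it to the padlock that is held in the vice: set both its legs into the two holes, press it gently down, with no more force than a thumb would use, until it is fully home and the hidden pawls have clicked, then tug it firmly upward to prove that it is locked. Leave it locked in the padlock, let go, and do not disturb the other shackles or the things lying on the counter.

Things in the scene. Friction and masses are not known exactly. Their poses are not given: they have to be found in the camera images.
- shackle_tall: The tallest of three bare steel U-shackles that stand crown up in the wooden rack. Round bar 10 mm thick, two legs 34 mm apart (centre to centre), 91 mm high in all, about 120 g. Origin midway between the two feet, level with their undersides; z up along the legs, y from leg to leg, x across the plane of the U (the thin way). The legs are alike: it fits either way round.
- shackle_tall_crown (a point): Top of the tall shackle's crown, in its middle: 91 mm above its origin, same axes. The bend starts 69 mm above the feet and its inside is at 81 mm. It can be gripped here across the 10 mm bar, along x.
- shackle_tall_feet (a point): Same point and axes as the tall shackle's origin. Each foot tapers from 10 mm to 5 mm diameter over its last 3.5 mm; a latch notch is cut in the inner side of each leg, 8 to 20 mm above the foot.
- lock: Laminated steel padlock body without its shackle, 60 mm wide (y), 30 mm thick (x), 50 mm high (z up), clamped fast in the vice; its top stands 10 to 18 mm above the jaws. Origin at the centre of its underside. More than 40 N between shackle and padlock bends the pawls and spoils it.
- lock_mouth (a point): Centre of the padlock's top face, midway between its two holes: 50 mm above the padlock's origin, same axes.
- lock_hole_a (a point): Centre of the mouth of one hole (17 mm to the -y side of the middle), same axes as the padlock. Both holes are round, 11.5 mm in diameter, straight down. Their floor cannot be seen: it lies 21 to 31 mm down, according to the core fitted, the same in both. A foot going in moves freely until it is 15 mm above the floor, where it meets the hidden spring pawls.
- lock_hole_b (a point): Centre of the mouth of the other hole (17 mm to the +y side). Pressing past the pawls takes 4 to 12 N in all, from 15 to 11 mm above the floor; then ejector springs push back with 2 to 7 N. The pawls snap into the notches 2.5 mm above the floor, then the feet strike it hard. Once locked the springs hold the shackle up against the pawls and it cannot be drawn out; a good test tug is 15 N.
- rack: Wooden block 180 mm (x) by 70 mm (y) by 30 mm high, fixed, with three pairs of round holes 12.5 mm wide and 22 mm deep at x = -56, 0 and 56 mm, y = -17 and 17 mm. Origin at the centre of its underside. One shackle stands in each pair, its y axis along the rack's y, its feet 8 mm above the counter; which one stands where varies.
- shackle_short: The shortest shackle, 58 mm high, otherwise like the tall one; stands in the rack. Origin midway between the feet. To be left alone.
- shackle_mid: The middle shackle, 72 mm high, otherwise like the tall one; stands in the rack. Origin midway between the feet. To be left alone.
- vice: Grey machine vice, fixed, base 190 mm (x) by 85 mm (y) with bolting ears 150 mm across, jaws 90 mm wide with their tops 72 mm above the counter, closing along x on the padlock; screw and cross handle at the -x end. Origin under the middle of the base, below the padlock.
- brass_padlock: A small closed brass padlock lying flat, 42 by 36 by 16 mm with a thin shackle. Origin at the centre of the body's underside. Bystander.
- key_blank: A brass key lying flat, 55 mm long, 3 mm thick. Origin near its middle, on the underside. Bystander.
- cylinder_core: A brass lock cylinder lying down, 30 mm long, 19 mm high. Origin at the centre of its underside. Bystander.
- screwdriver: A screwdriver with a black handle, 170 mm long, lying down. Origin at its middle, on the underside. Bystander.
- oil_bottle: A small upright oil bottle, 36 mm across, 110 mm high. Origin at the centre of its underside. Bystander.
- pin_tray: A grey divided pin tray, 130 by 190 by 28 mm. Origin at the centre of its underside. Bystander.

How it is judged:
On the way, in this order (a step that is already met when the one before it is completed fails the run):
1. The tall shackle is pressed fully home in the padlock: past the click, its feet on the floor of the holes with more than 2 N (contact force between shackle_tall and hole_floor above 2 N), for 0.05 s.
2. The locked shackle is tugged up firmly and holds: each of the two hidden pawls carries more than 5 N (contact force between shackle_tall and pawl_a_catch above 5 N and contact force between shackle_tall and pawl_b_catch above 5 N), for 0.05 s.
At the end, for the whole second after the job is handed in: The tall shackle stands locked in the padlock: both legs down their holes past the pawls (feet 18 to 31.5 mm below the top face, as the core allows), upright within 0.08 rad and centred within 3 mm, at rest (z of shackle_tall in the frame of lock between 0.0185 and 0.032 m and x of shackle_tall in the frame of lock between -0.003 and 0.003 m and y of shackle_tall in the frame of lock between -0.003 and 0.003 m and angle between the z axis of shackle_tall and the z axis of lock, either way round below 0.08 rad and linear speed of shackle_tall below 0.02 m/s); the robot touches nothing.
It fails at once if The shackle and the padlock press on each other with more than 40 N (contact force between shackle_tall and lock above 40 N).
It fails at once if One of the two other shackles is moved by more than 15 mm (distance of any of shackle_short, shackle_mid from where it was at the start of the episode above 0.015 m).
It fails at once if A bystander on the counter (brass padlock, key, cylinder core, screwdriver, oil bottle, pin tray) is moved by more than 15 mm (distance of any of brass_padlock, key_blank, cylinder_core, screwdriver, oil_bottle, pin_tray from where it was at the start of the episode above 0.015 m).
It also fails if it takes over 58 s, if anything falls off the work surface, if the arm or the gripper's body presses on something with over 40 N, if the wrist force passes 120 N, or if a joint passes its speed limit or range.

## Robot

A 6-joint arm with a two-finger parallel gripper is mounted at the origin on the work surface. World frame = base frame: x ahead of the robot, y to its left, z up, the work surface at z = 0. Lengths are in m, angles in rad, forces in N, time in s.
With the tool pointing down it reaches from about 0.35 to 0.975 m from the base axis. Payload 4.9 kg.
Tool frame: the origin (TCP) lies at the very end of the fingers, on their centre line; the grasp point (between the pads) lies 19 mm behind it; z points along the fingers, y is the line along which they close (so a half turn about z gives the same grasp; the last joint's range is limited). The gripper opens to 85 mm and grips with 20 to 120 N. Pads are 22 mm wide; open, the fingers measure 114 mm over their backs; the gripper's body (76 mm by 85 mm) begins 54 mm behind the grasp point. The pads swing forward as they close: fully open they stand 13 mm farther back than shut.
Start: joints at [-1.259, 0.053, 1.613, -0, 1.476, -0.119], TCP at [0.261, -0.568, 0.231] pointing down, gripper open.
Joint ranges: [-3.01, 3.01], [-1.01, 2.22], [0.06, 2.58], [-1.02, 4.17], [0.09, 2.62], [-3.14, 3.14]. Speed limits (rad/s): [2.57, 2.57, 3.14, 3.14, 3.14, 3.14].

## Interface

Orientations are given as a unit quaternion [w, x, y, z].
In Python, from plant import manip gives the robot as it stands.
- The arm moves only by the tool play_rows, never from a script. Its argument "series" is a list that holds one entry, the list of rows, each a list of 7 numbers: the shift along the world's x, y, z in m, then the turn, a rotation vector about the world's x, y, z in degrees, then the opening, from 0 (shut) to 1 (fully open). In form: [[[dx, dy, dz, rx, ry, rz, grip], ...]]. A call has 1 to 10 rows; each row shifts and turns the commanded pose from where the row before left it; what a row does not reach is not made up. A row lasts 1/10 s, in which the tool goes at most 50 mm and 8.59 degrees, less where a joint would pass 70% of its speed; a pose out of reach is approached as far as the arm can. A call with a gripper value outside its range is refused whole. The fingers move at their own pace and stop on an object; the grip force is fixed at half the most. Time passes only in rows, so rows that do not move let the fingers close. It gives the time, the measured TCP pose, the force, the opening and the grip force at its end, in the units of the state.
- manip.state(): the state, without advancing time (a new reading comes with each control period).
- manip.grab_frame(name): name is "side" or "top"; returns a dict with "frame" (480x640x3 uint8, blue, green, red), "mtx" (3x3 intrinsics, pixels), "R" (3x3) and "t" (3): a world point X has camera coordinates R X + t. Camera axes: x right, y down, z forward; pixel columns grow to the right and rows downward; lengths in m; the calibration is good to about 2 mm. A picture is of the moment at which its call begins. There is no depth.
- manip.job_done(): hands the job in; it is judged then, once.
The state is a dict: "time": time; "joint_pos": joint angles; "joint_vel": joint speeds; "joint_efforts": joint torques, N m; "tool_pos": TCP position; "tool_rot": TCP orientation; "contact_force": force on the tool from outside, world axes, zero at the start; "ft_torque": the same for the moment, N m; "gripper_width": opening from 0.0 (shut) to 1.0 (fully open); "grasp_force": force on a finger pad.
Only numpy, scipy, OpenCV 4.12 (cv2) and the standard library are available. Lean on these libraries where they do the work, as an engineer would, in place of code of your own. Each camera call takes 0.05 s, during which the arm holds its last target. There are 200 camera calls.

## Working session

There is one attempt and no reset: what is moved stays moved. The work goes in short steps, Python scripts to look and compute and a tool call to move; the robot and the scene stay as the last step left them, time stands still between calls to the robot, and variables do not carry over. Pictures are saved under pics/ and viewed, at most 10 in all, crops included, and the job is handed in when it is done.

Besides the shell and the picture viewer there is one more tool, called after "Request:" as a command line: name --argument value ..., lists and objects as JSON in quotes. play_rows: Moves the arm, as the interface text tells. Its arguments: {"type":"object","properties":{"series":{"type":"array"}},"required":["series"]}

```bash
mkdir -p pics; python3 - <<'E'
from plant import manip
import cv2,pickle
for n in("side","top"):
    d=manip.grab_frame(n); cv2.imwrite(f"pics/{n}0.png",d["frame"]); pickle.dump(d,open(f"{n}0.pkl","wb"))
    print(n,d["mtx"].tolist(),d["R"].round(3).tolist(),d["t"].round(3).tolist())
s=manip.state();print(s)
E
```

```text
side [[470.0653832990863, 0.0, 323.861205597436], [0.0, 470.0653832990863, 234.927183449508], [0.0, 0.0, 1.0]] [[0.914, -0.405, -0.014], [-0.296, -0.643, -0.707], [0.277, 0.65, -0.707]] [-0.549, 0.246, 0.669]
top [[469.17192383692765, 0.0, 321.8698377607464], [0.0, 469.17192383692765, 240.8106637408436], [0.0, 0.0, 1.0]] [[-0.028, -1.0, -0.011], [-0.995, 0.029, -0.097], [0.097, 0.008, -0.995]] [0.019, 0.611, 0.783]
{'time': 0.1, 'joint_pos': array([-1.25903819e+00,  5.33154630e-02,  1.61418952e+00,  2.09771297e-05,
        1.47603155e+00, -1.18976645e-01]), 'joint_vel': array([ 0.0014963 , -0.00212275, -0.0022924 ,  0.00057378,  0.00020402,
        0.00167532]), 'joint_efforts': array([ 6.11625292e-04, -3.94907463e+01, -3.71363032e+01, -1.05640179e-04,
        3.93429204e-03,  6.22088301e-07]), 'tool_pos': array([ 0.26079964, -0.56734174,  0.2301511 ]), 'tool_rot': array([-9.68433075e-04,  9.76897699e-01,  2.13705267e-01, -8.31489448e-05]), 'contact_force': array([ 0.7648137 , -0.55069221,  0.13486946]), 'ft_torque': array([-0.03696868,  0.00092399, -0.01824217]), 'grasp_force': 0.0, 'gripper_width': 1.0032578931897314}
```

View pics/side0.png

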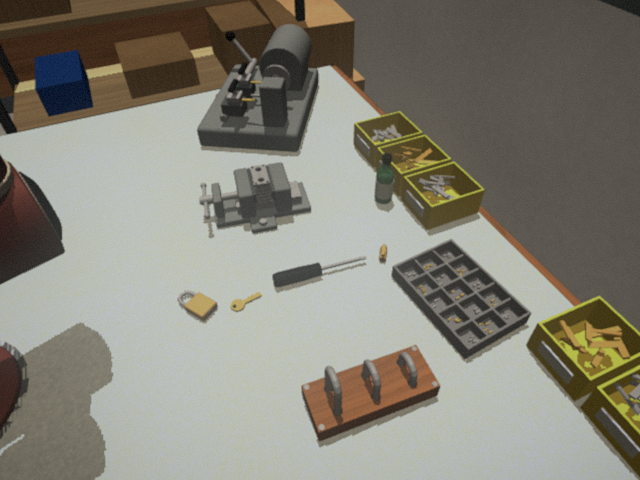

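View pics/top0.png

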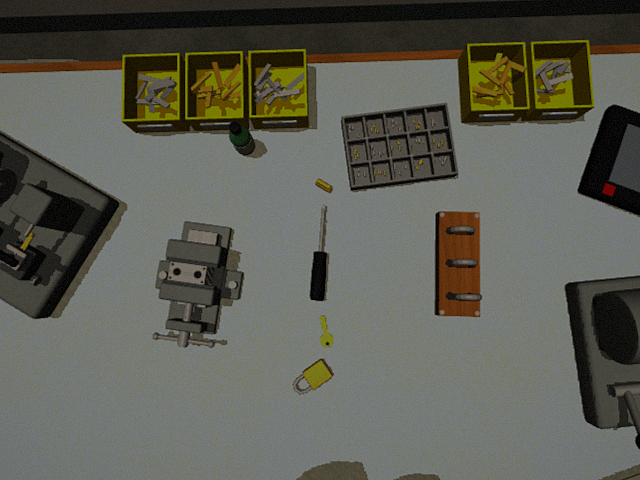

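The tallest shackle is the one nearest the robot: its crown is at about (333,370) in the side view and (463,297) in the top view. The padlock holes are at about (176,274) and (200,274) in the top view. Next I'll enlarge both areas and measure.

```bash
cat >h.py <<'E'
import numpy as np,cv2,pickle
def ray(d,p):
    v=d["R"].T@np.linalg.inv(d["mtx"])@np.array([p[0],p[1],1.]); return -d["R"].T@d["t"],v/np.linalg.norm(v)
def onz(d,p,z):
    o,v=ray(d,p); return o+v*(z-o[2])/v[2]
def proj(d,X):
    c=d["mtx"]@(d["R"]@np.array(X)+d["t"]); return c[:2]/c[2]
def tri(d1,p1,d2,p2):
    o1,v1=ray(d1,p1);o2,v2=ray(d2,p2)
    s=np.linalg.lstsq(np.c_[v1,-v2],o2-o1,rcond=None)[0]; a=o1+v1*s[0];b=o2+v2*s[1]
    return (a+b)/2,np.linalg.norm(a-b)
E
python3 - <<'E'
from h import *
S=pickle.load(open("side0.pkl","rb"));T=pickle.load(open("top0.pkl","rb"))
def crop(d,x,y,w,h,k): return cv2.resize(d["frame"][y:y+h,x:x+w],None,fx=k,fy=k,interpolation=cv2.INTER_CUBIC)
a=crop(T,155,245,80,60,5);b=crop(S,225,150,80,60,5);c=crop(T,420,200,80,120,2.5);e=crop(S,295,340,160,100,2.5)
im=np.zeros((600,800,3),np.uint8);im[:300,:400]=a;im[:300,400:]=b;im[300:,:200]=c;im[300:550,200:600]=e
cv2.imwrite("pics/c.png",im)
for d in(T,S):
    hsv=cv2.cvtColor(d["frame"],cv2.COLOR_BGR2HSV)
    m=cv2.inRange(hsv,(0,100,50),(14,255,255)); 
    x0,y0,x1,y1=(420,190,500,330) if d is T else (290,330,450,450)
    k=np.zeros_like(m);k[y0:y1,x0:x1]=m[y0:y1,x0:x1]
    k=cv2.morphologyEx(k,cv2.MORPH_CLOSE,np.ones((9,9)))
    c=max(cv2.findContours(k,0,1)[0],key=cv2.contourArea); r=cv2.minAreaRect(c);bx=cv2.boxPoints(r);print(r)
    if d is T:
        P=[onz(T,p,.03) for p in bx];print(np.round(P,4),[np.linalg.norm(P[i]-P[i-1]) for i in range(4)],np.mean(P,0))
E
```

```text
((459.0, 263.5), (105.0, 40.0), 90.0)
[[ 0.6569 -0.2037  0.03  ]
 [ 0.6548 -0.2729  0.03  ]
 [ 0.4747 -0.262   0.03  ]
 [ 0.4766 -0.1943  0.03  ]] [np.float64(0.18055695632566185), np.float64(0.06925862447335407), np.float64(0.18043287382259915), np.float64(0.06778124471233771)] [ 0.56575324 -0.23321191  0.03      ]
((371.49322509765625, 390.68096923828125), (56.63904571533203, 129.75857543945312), 70.34617614746094)
```

View pics/c.png

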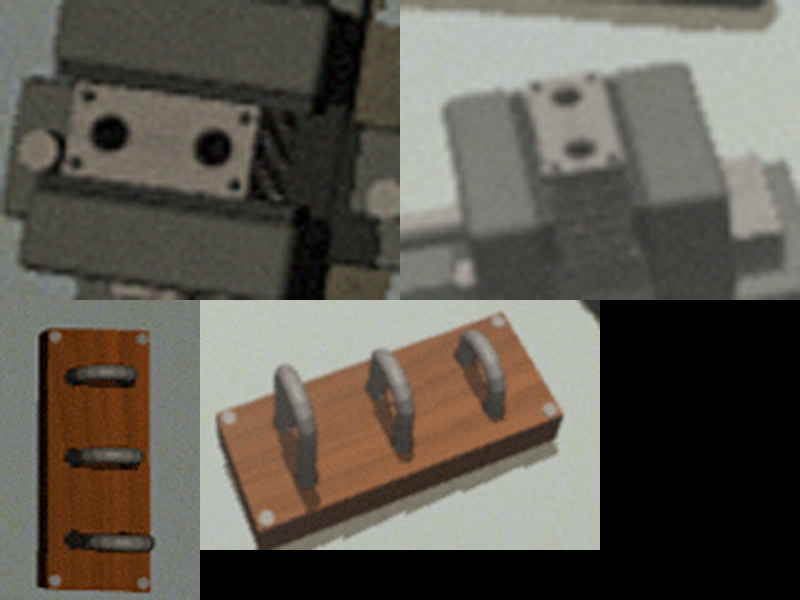

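The crops show both padlock holes clearly, at about (176.2,271.2) and (197.2,274.0) in the top view and (257.8,168.6) and (260.4,179.2) in the side view. The rack has its four corner screws visible, and the tall shackle is the one at its near end. Now I'll refine these with blob centroids and triangulate.

```bash
cat >>h.py <<'E'
def blob(d,p,r,dark=True,th=None):
    g=cv2.cvtColor(d["frame"],cv2.COLOR_BGR2GRAY).astype(float)
    x,y=int(round(p[0])),int(round(p[1])); w=g[y-r:y+r+1,x-r:x+r+1]
    if not dark: w=d["frame"][y-r:y+r+1,x-r:x+r+1,0].astype(float)  # blue: wood is dark there
    t=(w.min()+w.max())/2; q=np.clip((t-w) if dark else (w-t),0,None)
    Y,X=np.mgrid[-r:r+1,-r:r+1]; return np.array([x+(q*X).sum()/q.sum(),y+(q*Y).sum()/q.sum()])
E
python3 - <<'E'
from h import *
S=pickle.load(open("side0.pkl","rb"));T=pickle.load(open("top0.pkl","rb"))
H=[]
for pt,ps in(((176.2,271.2),(257.8,168.6)),((197.2,274),(260.4,179.2))):
    a=blob(T,pt,5);b=blob(S,ps,3);X,e=tri(T,a,S,b);H.append(X);print(a,b,X,e)
d=H[0]-H[1];print("len",np.linalg.norm(d),"mid",(H[0]+H[1])/2,"yaw",np.degrees(np.arctan2(-d[0],d[1])))
P=[]
for cx,cy in((55,337),(143,340),(55,580),(143,583)):
    P.append(onz(T,blob(T,(cx/2.5+419.7,(cy-300)/2.5+199.7),3,False),.03))
P=np.array(P);print(P,P.mean(0))
u=P[0]+P[1]-P[2]-P[3];v=P[0]+P[2]-P[1]-P[3]
print(np.linalg.norm(u)/2,np.linalg.norm(v)/2,np.degrees([np.arctan2(u[1],u[0]),np.arctan2(-v[0],v[1])]))
# side view screws
for cx,cy in((228-200,416),(297.5+200,320)): pass
Ps=[]
for cx,cy in((497,320),(549,410),(228,416),(266,517)):
    b=blob(S,((cx-200)/2.5+294.7,(cy-300)/2.5+339.7),3,False);Ps.append(onz(S,b,.03))
Ps=np.array(Ps);print(Ps,Ps.mean(0))
c=P.mean(0);ux=u/np.linalg.norm(u)
k=c-ux*.056;
for h in(.099,):
    for d,o in((T,"T"),(S,"S")):
        print(o,proj(d,[k[0],k[1],h]))
E
```

```text
[176.50546291 271.26336975] [257.90200708 168.99881936] [0.56392447 0.23736532 0.08003187] 0.0015803682986654274
[197.21666667 274.22444444] [260.55647059 179.41411765] [0.55818654 0.20371837 0.08013483] 0.001584483877475137
len 0.03413285445698184 mid [0.56105551 0.22054184 0.08008335] yaw -9.67775178896872
[[ 0.6514128  -0.20807174  0.03      ]
 [ 0.64681472 -0.27109477  0.03      ]
 [ 0.48364635 -0.19901409  0.03      ]
 [ 0.48011412 -0.26048775  0.03      ]] [ 0.565497   -0.23466709  0.03      ]
0.1675223163904007 0.062380938851904884 [-3.36477545 -3.73641863]
[[ 0.65376605 -0.20770839  0.03      ]
 [ 0.64942379 -0.26912523  0.03      ]
 [ 0.4846609  -0.19836007  0.03      ]
 [ 0.48151461 -0.25992311  0.03      ]] [ 0.56734134 -0.2337792   0.03      ]
T [472.22985643 296.72699571]
S [331.51287214 373.87791644]
```

Request:
play_rows --series '[[[0.025,0.0337,-0.005,0,0,6.175,0.5],[0.025,0.0337,-0.005,0,0,6.175,0.5],[0.025,0.0337,-0.005,0,0,6.175,0.5],[0.025,0.0337,-0.005,0,0,6.175,0.5],[0.025,0.0337,-0.005,0,0,6.175,0.5],[0.025,0.0337,-0.005,0,0,6.175,0.5],[0.025,0.0337,-0.005,0,0,6.175,0.5],[0.025,0.0337,-0.005,0,0,6.175,0.5],[0.025,0.0337,-0.005,0,0,6.175,0.5],[0.025,0.0337,-0.005,0,0,6.175,0.5]]]'

```text
time: 1.1
tool_pos: [0.5115, -0.2292, 0.1806]
tool_rot: [-0.0, 0.727, 0.686, -0.0]
contact_force: [1.1, -0.5, -0.6]
gripper_width: 0.496
grasp_force: 0.0
```

Request:
play_rows --series '[[[0,0,0,0,0,0,0.5],[0,0,0,0,0,0,0.5]]]'

```text
time: 1.3
tool_pos: [0.5109, -0.2301, 0.1806]
tool_rot: [-0.001, 0.728, 0.685, -0.0]
contact_force: [0.3, -0.3, -0.6]
gripper_width: 0.496
grasp_force: 0.0
```

Request:
play_rows --series '[[[0,0,-0.02,0,0,0,0.5],[0,0,-0.02,0,0,0,0.5],[0,0,-0.02,0,0,0,0.5],[0,0,-0.015,0,0,0,0.5],[0,-0.0006,-0.01,0,0,0,0.5],[0,0,0,0,0,0,0.5]]]'

```text
time: 1.9
tool_pos: [0.5098, -0.2316, 0.0947]
tool_rot: [-0.001, 0.729, 0.684, -0.0]
contact_force: [-1.5, 0.4, 0.6]
gripper_width: 0.5
grasp_force: 0.0
```

```bash
python3 - <<'E'
from plant import manip
from h import *
im=np.zeros((400,800,3),np.uint8)
for i,(n,x,y) in enumerate((("top",420,240),("side",290,330))):
    d=manip.grab_frame(n);pickle.dump(d,open(f"{n}1.pkl","wb"));im[:,400*i:400*i+400]=cv2.resize(d["frame"][y:y+100,x:x+100],None,fx=4,fy=4,interpolation=2)
cv2.imwrite("pics/g.png",im)
E
```

```text
(no output)
```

View pics/g.png

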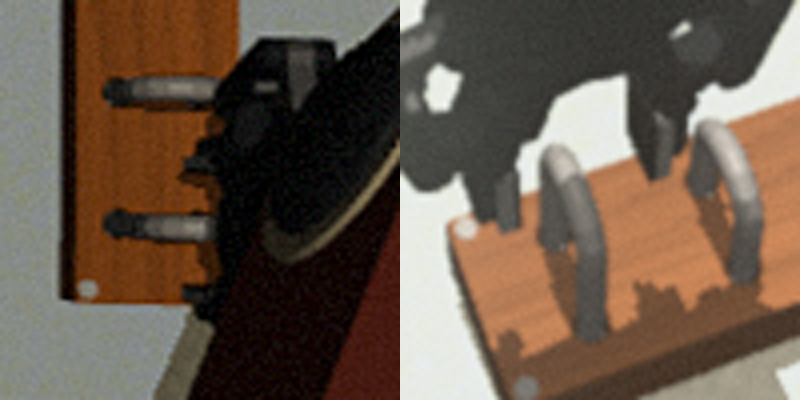

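The fingers straddle the tall shackle (top crop: fingers at rows 163 and 300, bar at row 228), well clear of the middle one. I'll go down and close.

Request:
play_rows --series '[[[0,0.0005,-0.01,0,0,0,0.5],[0,0,-0.0095,0,0,0,0.5],[0,0,0,0,0,0,0.3],[0,0,0,0,0,0,0.15],[0,0,0,0,0,0,0],[0,0,0,0,0,0,0],[0,0,0,0,0,0,0],[0,0,0,0,0,0,0]]]'

```text
time: 2.8
tool_pos: [0.511, -0.2309, 0.0768]
tool_rot: [-0.0, 0.729, 0.685, -0.0]
contact_force: [0.1, 0.1, -0.5]
gripper_width: 0.091
grasp_force: 58.4
```

Request:
play_rows --series '[[[0,0,0.005,0,0,0,0],[0,0,0.01,0,0,0,0],[0,0,0.015,0,0,0,0],[0,0,0.02,0,0,0,0],[0,0,0.02,0,0,0,0],[0,0,0.02,0,0,0,0],[0,0,0.02,0,0,0,0],[0,0,0.02,0,0,0,0],[0,0,0.02,0,0,0,0],[0,0,0,0,0,0,0]]]'

```text
time: 3.8
tool_pos: [0.5129, -0.2322, 0.2324]
tool_rot: [0.004, 0.729, 0.685, 0.001]
contact_force: [1.3, -0.1, -0.9]
gripper_width: 0.09
grasp_force: 58.5
```

Request:
play_rows --series '[[[0.0,0.015,0,0,0,-0.62,0],[0.005,0.03,0,0,0,-0.62,0],[0.005,0.035,0,0,0,-0.62,0],[0.005,0.035,0,0,0,-0.62,0],[0.005,0.035,0,0,0,-0.62,0],[0.005,0.035,0,0,0,-0.62,0],[0.005,0.035,0,0,0,-0.62,0],[0.005,0.035,0,0,0,-0.62,0],[0.005,0.035,0,0,0,-0.62,0],[0.005,0.035,0,0,0,-0.62,0]]]'

```text
time: 4.8
tool_pos: [0.5557, 0.0955, 0.2264]
tool_rot: [-0.0, 0.765, 0.644, -0.0]
contact_force: [0.9, -0.2, -1.6]
gripper_width: 0.097
grasp_force: 58.5
```

Request:
play_rows --series '[[[0.0045,0.035,0,0,0,0,0],[0,0.035,0,0,0,0,0],[0,0.03,0,0,0,0,0],[0,0.0205,0,0,0,0,0],[0,0.006,0,0,0,0,0],[0,0,-0.015,0,0,0,0],[0,0,-0.015,0,0,0,0],[0,0,-0.01,0,0,0,0],[0,0,0,0,0,0,0],[0,0,0,0,0,0,0]]]'

```text
time: 5.8
tool_pos: [0.5603, 0.2197, 0.1861]
tool_rot: [-0.0, 0.765, 0.644, -0.001]
contact_force: [-1.6, -0.2, -1.8]
gripper_width: 0.094
grasp_force: 58.6
```

```bash
python3 - <<'E'
from plant import manip
from h import *
im=np.zeros((400,800,3),np.uint8)
for i,(n,x,y) in enumerate((("top",140,220),("side",210,100))):
    d=manip.grab_frame(n);pickle.dump(d,open(f"{n}2.pkl","wb"));im[:,400*i:400*i+400]=cv2.resize(d["frame"][y:y+100,x:x+100],None,fx=4,fy=4,interpolation=2)
cv2.imwrite("pics/l.png",im);print(manip.state())
E
```

```text
{'time': 5.9, 'joint_pos': array([ 2.50628874e-01,  2.99138382e-02,  1.71046360e+00, -3.65394975e-05,
        1.40016161e+00,  4.21717214e-01]), 'joint_vel': array([ 2.22627509e-03, -4.48832370e-03, -7.42139955e-03, -1.51066607e-04,
        2.67505757e-04,  3.64264405e-05]), 'joint_efforts': array([-6.13847980e-02, -3.78344178e+01, -3.64875305e+01, -3.17005914e-03,
        1.23260540e-02, -6.03599019e-04]), 'tool_pos': array([0.56096281, 0.22019579, 0.18744965]), 'tool_rot': array([2.44994511e-04, 7.64934141e-01, 6.44108285e-01, 4.66719191e-04]), 'contact_force': array([ 0.55684907,  0.57706659, -0.69324163]), 'ft_torque': array([ 0.0117523 ,  0.00545505, -0.03121874]), 'grasp_force': 58.549820920452476, 'gripper_width': 0.09839210931431397}
```

View pics/l.png

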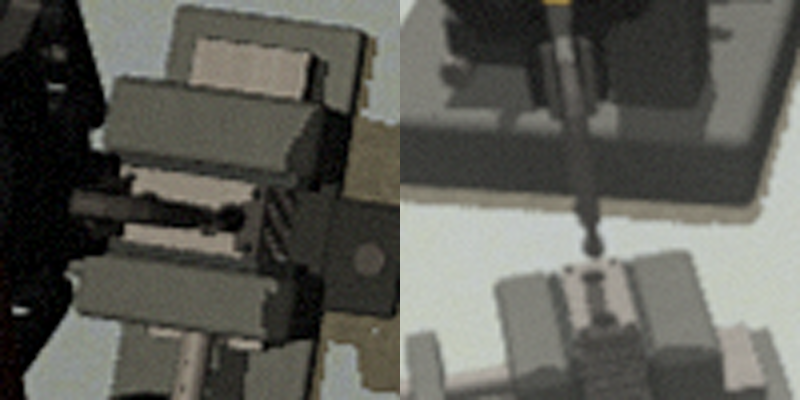

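The shackle hangs upright above the padlock. In the side crop its near foot is at (593,250), over the plate at about (600,290). I'll come nearer and compare the foot with the hole in pixels.

Request:
play_rows --series '[[[0,0,-0.01,0,0,0,0],[0,0,-0.009,0,0,0,0],[0,0,0,0,0,0,0],[0,0,0,0,0,0,0],[0,0,0,0,0,0,0]]]'

```text
time: 6.4
tool_pos: [0.5606, 0.2206, 0.168]
tool_rot: [0.0, 0.765, 0.644, 0.0]
contact_force: [0.2, 0.4, -1.9]
gripper_width: 0.097
grasp_force: 58.5
```

```bash
python3 - <<'E'
from plant import manip
from h import *
im=np.zeros((480,800,3),np.uint8)
s=manip.state();p=s["tool_pos"];q=s["tool_rot"];print(p,q)
a=2*np.arctan2(q[2],q[1])-np.pi/2;yv=np.array([-np.sin(a),np.cos(a),0]);print("yaw",np.degrees(a))
for i,(n,x,y) in enumerate((("top",157,240),("side",234,130))):
    d=manip.grab_frame(n);pickle.dump(d,open(f"{n}3.pkl","wb"));im[:,400*i:400*i+400]=cv2.resize(d["frame"][y:y+60,x:x+50],None,fx=8,fy=8,interpolation=2)
    for k in(-1,1):
        for z in(-.0688,-.0688+.01,-.0688+.04):
            c=proj(d,p+[0,0,z]+yv*.017*k);print(n,k,z,c.round(1),((c-[x,y]+.5)*8-.5+[400*i,0]).round())
    for nm,h in(("hb",[0.55819,0.20372,.083]),("ha",[.56392,.23737,.083])):
        c=proj(d,h);print(n,nm,c,((c-[x,y]+.5)*8-.5+[400*i,0]).round())
cv2.imwrite("pics/m.png",im)
E
```

```text
[0.56061717 0.22059396 0.16795214] [5.12682422e-05 7.64727774e-01 6.44353487e-01 1.12313756e-04]
yaw -9.76556034963081
top -1 -0.0688 [194.  273.7] [299. 273.]
top -1 -0.0588 [192.1 273.5] [285. 272.]
top -1 -0.0288 [186.4 273. ] [239. 267.]
top 1 -0.0688 [172.8 270.7] [130. 249.]
top 1 -0.0588 [170.7 270.4] [113. 247.]
top 1 -0.0288 [164.  269.8] [ 60. 242.]
top hb [196.86123734 273.69852633] [322. 273.]
top ha [176.05253399 270.73139557] [156. 249.]
side -1 -0.0688 [258.8 171.5] [602. 335.]
side -1 -0.0588 [258.2 167.2] [597. 301.]
side -1 -0.0288 [256.3 153.9] [582. 195.]
side 1 -0.0688 [256.2 161.1] [581. 252.]
side 1 -0.0588 [255.6 156.9] [576. 218.]
side 1 -0.0288 [253.7 143.7] [561. 113.]
side hb [259.97684518 178.2567017 ] [611. 390.]
side ha [257.32171203 167.80374676] [590. 306.]
```

View pics/m.png

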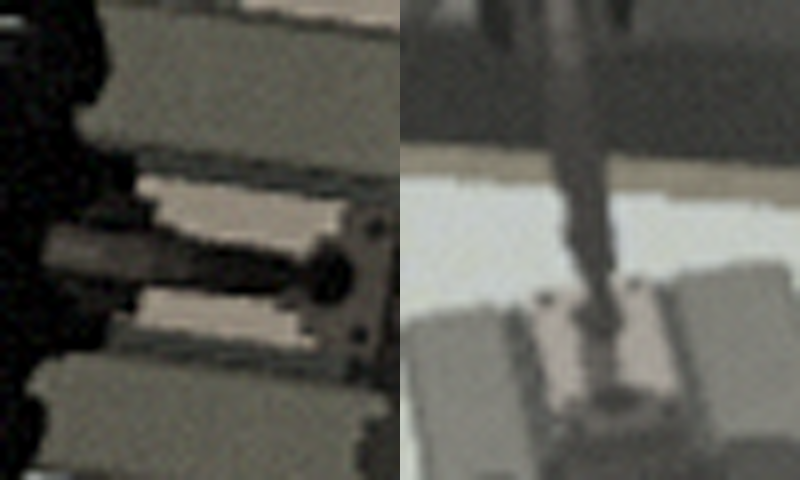

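The near leg lines up with hole b to about 1 mm in both views: the side crop has the leg at x≈583 where 582 is predicted, and the hole at (612,398). That is inside the taper's capture range, so I'll go down gently and watch the force.

Request:
play_rows --series '[[[0,0,-0.003,0,0,0,0],[0,0,-0.003,0,0,0,0],[0,0,-0.002,0,0,0,0],[0,0,-0.001,0,0,0,0],[0,0,-0.001,0,0,0,0],[0,0,0,0,0,0,0]]]'

```text
time: 7.1
tool_pos: [0.5604, 0.2205, 0.1576]
tool_rot: [-0.0, 0.765, 0.644, -0.0]
contact_force: [0.3, 0.8, -1.3]
gripper_width: 0.097
grasp_force: 58.5
```

Request:
play_rows --series '[[[0,0,-0.001,0,0,0,0],[0,0,-0.001,0,0,0,0],[0,0,-0.001,0,0,0,0],[0,0,0,0,0,0,0]]]'

```text
time: 7.5
tool_pos: [0.5604, 0.2205, 0.1546]
tool_rot: [-0.0, 0.765, 0.644, -0.0]
contact_force: [0.2, -0.9, -2.0]
gripper_width: 0.096
grasp_force: 58.5
```

Request:
play_rows --series '[[[0,0,-0.001,0,0,0,0],[0,0,-0.001,0,0,0,0],[0,0,-0.001,0,0,0,0],[0,0,0,0,0,0,0]]]'

```text
time: 7.9
tool_pos: [0.5603, 0.2205, 0.1515]
tool_rot: [-0.0, 0.765, 0.644, -0.0]
contact_force: [-0.2, -0.2, -0.8]
gripper_width: 0.097
grasp_force: 58.5
```

Request:
play_rows --series '[[[0,0,-0.001,0,0,0,0],[0,0,-0.001,0,0,0,0],[0,0,0,0,0,0,0]]]'

```text
time: 8.2
tool_pos: [0.5604, 0.2205, 0.1496]
tool_rot: [-0.0, 0.765, 0.644, -0.0]
contact_force: [-0.5, -0.3, -1.9]
gripper_width: 0.093
grasp_force: 58.6
```

Request:
play_rows --series '[[[0,0,-0.001,0,0,0,0],[0,0,-0.001,0,0,0,0],[0,0,0,0,0,0,0]]]'

```text
time: 8.5
tool_pos: [0.5604, 0.2205, 0.1476]
tool_rot: [-0.0, 0.765, 0.644, -0.0]
contact_force: [0.1, 0.1, -1.1]
gripper_width: 0.099
grasp_force: 58.6
```

```bash
python3 - <<'E'
from plant import manip
from h import *
im=np.zeros((480,800,3),np.uint8)
for i,(n,x,y) in enumerate((("top",157,240),("side",234,130))):
    d=manip.grab_frame(n);im[:,400*i:400*i+400]=cv2.resize(d["frame"][y:y+60,x:x+50],None,fx=8,fy=8,interpolation=2)
cv2.imwrite("pics/n.png",im)
E
```

```text
(no output)
```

View pics/n.png

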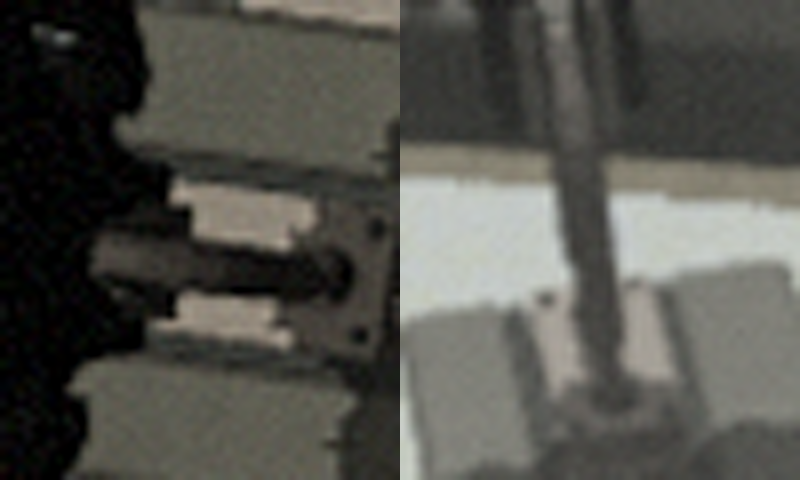

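The near foot is at the mouth of hole b (side crop (605,385), hole (612,397)). The top view suggests it sits 1–2 mm too far to +y, so I'll shift it slightly to -y and feel for contact.

Request:
play_rows --series '[[[0,-0.001,0,0,0,0,0],[0,0,0,0,0,0,0],[0,0,0,0,0,0,0]]]'

```text
time: 8.9
tool_pos: [0.5605, 0.2195, 0.1479]
tool_rot: [0.0, 0.765, 0.644, 0.0]
contact_force: [-0.2, 0.1, -1.1]
gripper_width: 0.096
grasp_force: 58.5
```

Request:
play_rows --series '[[[0,0,-0.001,0,0,0,0],[0,0,-0.001,0,0,0,0],[0,0,0,0,0,0,0]]]'

```text
time: 9.2
tool_pos: [0.5604, 0.2195, 0.1456]
tool_rot: [-0.0, 0.765, 0.644, -0.0]
contact_force: [-0.0, -0.8, -1.6]
gripper_width: 0.095
grasp_force: 58.5
```

Request:
play_rows --series '[[[0,0,-0.001,0,0,0,0],[0,0,-0.001,0,0,0,0],[0,0,0,0,0,0,0]]]'

```text
time: 9.5
tool_pos: [0.5604, 0.2195, 0.1436]
tool_rot: [-0.0, 0.765, 0.644, -0.0]
contact_force: [0.7, 0.3, -1.7]
gripper_width: 0.097
grasp_force: 58.5
```

Request:
play_rows --series '[[[0,0,-0.001,0,0,0,0],[0,0,-0.001,0,0,0,0],[0,0,0,0,0,0,0]]]'

```text
time: 9.8
tool_pos: [0.5604, 0.2195, 0.1416]
tool_rot: [-0.0, 0.765, 0.644, -0.0]
contact_force: [0.1, 0.8, -1.6]
gripper_width: 0.093
grasp_force: 58.5
```

Request:
play_rows --series '[[[0,0,-0.001,0,0,0,0],[0,0,-0.001,0,0,0,0],[0,0,0,0,0,0,0]]]'

```text
time: 10.1
tool_pos: [0.5604, 0.2195, 0.1396]
tool_rot: [-0.0, 0.765, 0.644, -0.0]
contact_force: [-0.2, 0.2, -0.9]
gripper_width: 0.094
grasp_force: 58.5
```

Request:
play_rows --series '[[[0,0,-0.001,0,0,0,0],[0,0,-0.001,0,0,0,0],[0,0,0,0,0,0,0]]]'

```text
time: 10.4
tool_pos: [0.5604, 0.2195, 0.1376]
tool_rot: [-0.0, 0.765, 0.644, -0.0]
contact_force: [1.2, -0.1, -1.8]
gripper_width: 0.095
grasp_force: 58.5
```

Request:
play_rows --series '[[[0,0,-0.001,0,0,0,0],[0,0,-0.001,0,0,0,0],[0,0,0,0,0,0,0]]]'

```text
time: 10.7
tool_pos: [0.5604, 0.2195, 0.1356]
tool_rot: [-0.0, 0.765, 0.644, -0.0]
contact_force: [0.2, -0.6, -0.8]
gripper_width: 0.099
grasp_force: 58.5
```

Request:
play_rows --series '[[[0,0,-0.001,0,0,0,0],[0,0,-0.001,0,0,0,0],[0,0,0,0,0,0,0]]]'

```text
time: 11.0
tool_pos: [0.561, 0.2197, 0.1347]
tool_rot: [0.0, 0.765, 0.644, 0.001]
contact_force: [-0.3, -0.4, 2.4]
gripper_width: 0.096
grasp_force: 59.0
```

Request:
play_rows --series '[[[0,0,-0.001,0,0,0,0],[0,0,-0.001,0,0,0,0],[0,0,0,0,0,0,0]]]'

```text
time: 11.3
tool_pos: [0.5615, 0.2197, 0.1334]
tool_rot: [0.001, 0.765, 0.644, 0.001]
contact_force: [0.2, 0.2, 5.9]
gripper_width: 0.095
grasp_force: 59.4
```

The pawls were met at TCP z≈0.135, so the floor should be near 0.120.

Request:
play_rows --series '[[[0,0,-0.001,0,0,0,0],[0,0,-0.001,0,0,0,0],[0,0,0,0,0,0,0]]]'

```text
time: 11.6
tool_pos: [0.5619, 0.2198, 0.132]
tool_rot: [0.001, 0.765, 0.644, 0.002]
contact_force: [-0.3, -0.4, 6.5]
gripper_width: 0.092
grasp_force: 59.6
```

Request:
play_rows --series '[[[0,0,-0.001,0,0,0,0],[0,0,-0.001,0,0,0,0],[0,0,0,0,0,0,0]]]'

```text
time: 11.9
tool_pos: [0.5614, 0.2197, 0.1288]
tool_rot: [0.001, 0.765, 0.644, 0.001]
contact_force: [0.3, 0.9, 4.5]
gripper_width: 0.093
grasp_force: 59.6
```

Request:
play_rows --series '[[[0,0,-0.001,0,0,0,0],[0,0,-0.001,0,0,0,0],[0,0,0,0,0,0,0]]]'

```text
time: 12.2
tool_pos: [0.5608, 0.2196, 0.126]
tool_rot: [0.0, 0.765, 0.644, 0.0]
contact_force: [1.1, 0.6, 4.9]
gripper_width: 0.09
grasp_force: 59.6
```

Request:
play_rows --series '[[[0,0,-0.001,0,0,0,0],[0,0,-0.001,0,0,0,0],[0,0,0,0,0,0,0]]]'

```text
time: 12.5
tool_pos: [0.5608, 0.2196, 0.124]
tool_rot: [0.0, 0.765, 0.644, 0.0]
contact_force: [1.6, 1.1, 4.7]
gripper_width: 0.097
grasp_force: 59.7
```

Request:
play_rows --series '[[[0,0,-0.001,0,0,0,0],[0,0,0,0,0,0,0]]]'

```text
time: 12.7
tool_pos: [0.5605, 0.2196, 0.1226]
tool_rot: [-0.0, 0.765, 0.644, 0.0]
contact_force: [0.9, 0.3, 4.8]
gripper_width: 0.097
grasp_force: 59.7
```

Request:
play_rows --series '[[[0,0,-0.001,0,0,0,0],[0,0,0,0,0,0,0]]]'

```text
time: 12.9
tool_pos: [0.5605, 0.2195, 0.1217]
tool_rot: [-0.0, 0.765, 0.644, -0.0]
contact_force: [0.1, 0.7, 4.2]
gripper_width: 0.095
grasp_force: 59.7
```

Request:
play_rows --series '[[[0,0,-0.001,0,0,0,0],[0,0,0,0,0,0,0]]]'

```text
time: 13.1
tool_pos: [0.5605, 0.2196, 0.1208]
tool_rot: [-0.0, 0.765, 0.644, 0.0]
contact_force: [0.9, 0.4, 4.9]
gripper_width: 0.093
grasp_force: 59.8
```

Request:
play_rows --series '[[[0,0,-0.001,0,0,0,0],[0,0,0,0,0,0,0]]]'

```text
time: 13.3
tool_pos: [0.5608, 0.2197, 0.1204]
tool_rot: [0.0, 0.765, 0.644, 0.0]
contact_force: [0.3, 0.7, 6.2]
gripper_width: 0.095
grasp_force: 59.9
```

Request:
play_rows --series '[[[0,0,-0.001,0,0,0,0],[0,0,0,0,0,0,0]]]'

```text
time: 13.5
tool_pos: [0.5613, 0.2198, 0.1203]
tool_rot: [0.0, 0.765, 0.644, 0.001]
contact_force: [1.0, 1.1, 10.2]
gripper_width: 0.093
grasp_force: 60.3
```

The feet are on the floor: z stops at 0.1203 while the force climbs. I'll hold that a moment with slightly more force, then tug upward.

Request:
play_rows --series '[[[0,0,-0.0007,0,0,0,0],[0,0,0,0,0,0,0],[0,0,0,0,0,0,0]]]'

```text
time: 13.8
tool_pos: [0.5617, 0.2198, 0.1203]
tool_rot: [0.001, 0.765, 0.644, 0.001]
contact_force: [-1.0, 0.7, 10.6]
gripper_width: 0.095
grasp_force: 60.5
```

Request:
play_rows --series '[[[0,0,0.001,0,0,0,0],[0,0,0.001,0,0,0,0],[0,0,0.001,0,0,0,0],[0,0,0.001,0,0,0,0],[0,0,0.001,0,0,0,0],[0,0,0,0,0,0,0]]]'

```text
time: 14.4
tool_pos: [0.5603, 0.2195, 0.1228]
tool_rot: [-0.0, 0.765, 0.644, -0.0]
contact_force: [1.8, 2.2, 4.3]
gripper_width: 0.098
grasp_force: 59.6
```

Request:
play_rows --series '[[[0,0,0.001,0,0,0,0],[0,0,0,0,0,0,0]]]'

```text
time: 14.6
tool_pos: [0.5599, 0.2195, 0.123]
tool_rot: [-0.0, 0.765, 0.644, -0.001]
contact_force: [1.3, 1.1, -0.0]
gripper_width: 0.095
grasp_force: 59.1
```

Request:
play_rows --series '[[[0,0,0.001,0,0,0,0],[0,0,0,0,0,0,0]]]'

```text
time: 14.8
tool_pos: [0.5594, 0.2193, 0.1232]
tool_rot: [-0.001, 0.765, 0.644, -0.001]
contact_force: [1.1, 2.4, -5.8]
gripper_width: 0.093
grasp_force: 58.5
```

The catches are holding at z≈0.123. I'll tug on to about 15–17 N.

Request:
play_rows --series '[[[0,0,0.001,0,0,0,0],[0,0,0.001,0,0,0,0],[0,0,0,0,0,0,0]]]'

```text
time: 15.1
tool_pos: [0.5584, 0.2191, 0.1237]
tool_rot: [-0.001, 0.765, 0.644, -0.002]
contact_force: [3.6, 1.9, -21.6]
gripper_width: 0.093
grasp_force: 58.1
```

Request:
play_rows --series '[[[0,0,0.001,0,0,0,0],[0,0,0,0,0,0,0],[0,0,0,0,0,0,0]]]'

```text
time: 15.4
tool_pos: [0.5578, 0.2189, 0.1239]
tool_rot: [-0.002, 0.765, 0.644, -0.003]
contact_force: [3.3, 2.7, -25.6]
gripper_width: 0.09
grasp_force: 58.3
```

The lock held 25 N. Now relax to zero force, open and retreat.

Request:
play_rows --series '[[[0,0,-0.002,0,0,0,0],[0,0,-0.002,0,0,0,0],[0,0,0,0,0,0,0],[0,0,0,0,0,0,0]]]'

```text
time: 15.8
tool_pos: [0.5599, 0.2193, 0.1237]
tool_rot: [-0.0, 0.765, 0.644, -0.001]
contact_force: [0.4, 1.1, -17.0]
gripper_width: 0.095
grasp_force: 58.9
```

Request:
play_rows --series '[[[0,0,0,0,0,0,0.3],[0,0,0,0,0,0,0.5],[0,0,0,0,0,0,0.5],[0,0,0,0,0,0,0.5],[0,0,0.01,0,0,0,0.5],[0,0,0.02,0,0,0,0.5],[0,0,0.03,0,0,0,0.5],[0,0,0.03,0,0,0,0.5],[0,0,0.03,0,0,0,0.5],[0,0,0,0,0,0,0.5]]]'

```text
time: 16.8
tool_pos: [0.5633, 0.2203, 0.2516]
tool_rot: [0.003, 0.765, 0.644, 0.005]
contact_force: [-0.1, -0.4, 1.0]
gripper_width: 0.501
grasp_force: 0.0
```

Request:
play_rows --series '[[[0,-0.03,0.01,0,0,0,0.5],[0,-0.04,0.01,0,0,0,0.5],[0,-0.04,0,0,0,0,0.5],[0,-0.04,0,0,0,0,0.5],[0,-0.02,0,0,0,0,0.5],[0,0,0,0,0,0,0.5],[0,0,0,0,0,0,0.5]]]'

```text
time: 17.5
tool_pos: [0.5604, 0.0496, 0.2639]
tool_rot: [-0.0, 0.765, 0.644, 0.0]
contact_force: [-0.6, -0.2, 0.5]
gripper_width: 0.496
grasp_force: 0.0
```

```bash
python3 - <<'E'
from plant import manip
from h import *
im=np.zeros((400,800,3),np.uint8)
for i,(n,x,y) in enumerate((("top",140,220),("side",210,100))):
    d=manip.grab_frame(n);im[:,400*i:400*i+400]=cv2.resize(d["frame"][y:y+100,x:x+100],None,fx=4,fy=4,interpolation=2)
cv2.imwrite("pics/z.png",im)
E
```

```text
(no output)
```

View pics/z.png

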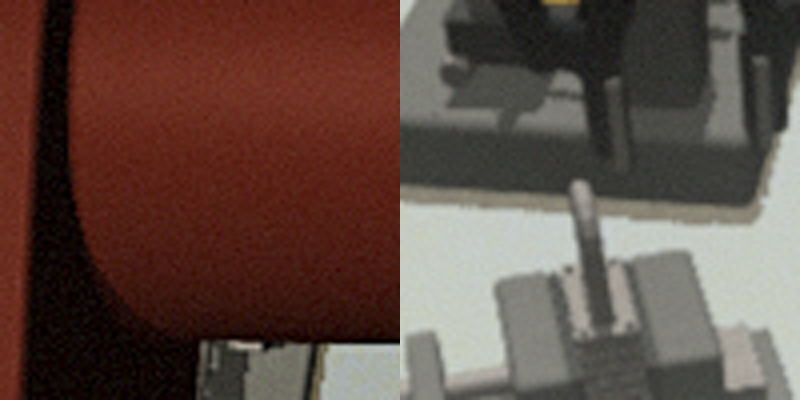

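The side view shows the shackle standing upright in the padlock, with its crown at crop (582,190) and its near leg in the hole at (602,320). The gripper is clear, so I'm handing in.

```bash
python3 -c "
from plant import manip
print(manip.job_done())"
```

```text
the job is handed in; nothing more can be done
None
```

The tall shackle is locked in the padlock: it was pressed home at about 11 N, held an upward tug of about 25 N (above the suggested 15 N), and was released upright; the job is handed in, but no verdict was returned.

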